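# Tip the paperweights onto a drying picture board

### The arm

A 6-joint arm with a two-finger parallel gripper is mounted at the origin on the work surface. World frame = base frame: x ahead of the robot, y to its left, z up, the work surface at z = 0. Lengths are in m, angles in rad, forces in N, time in s.
With the tool pointing down it reaches from about 0.3 to 0.875 m from the base axis. Payload 6.4 kg.
Tool frame: the origin (TCP) lies between the finger pads; the fingertips stand 8 mm ahead of it and the grasp point (between the pads) lies 11 mm behind it; z points along the fingers, y is the direction in which the jaws open and shut (so a half turn about z gives the same grasp; the last joint's range is limited). The gripper opens to 85 mm and grips with 20 to 120 N. Pads are 22 mm wide; open, the fingers measure 114 mm over their backs; the gripper's body (76 mm by 85 mm) begins 54 mm behind the grasp point. The pads swing forward as they close: fully open they stand 13 mm farther back than shut.
Start: joints at [0.971, 0.181, 1.607, -0, 1.354, -0.206], TCP at [0.221, 0.531, 0.239] pointing down, gripper open.
Joint ranges: [-2.99, 2.99], [-0.89, 2.07], [0.3, 2.58], [-1.14, 4.28], [0, 2.63], [-3.12, 3.12]. Speed limits (rad/s): [2.57, 2.57, 3.01, 3.14, 3.14, 3.14].

### API

Orientations are given as a unit quaternion [w, x, y, z].
In Python, from bench import monitor, viewer, workorder, spotter gives the robot as it stands. The module is installed in compiled form; this text tells all that it offers.
- The arm moves only by the tool move_arm, never from a script. Its argument "motion" is a list of rows, each a list of 3 entries, a list of its own where there are three numbers: the shift along the tool's x, y, z in units of 60 mm (1.0 is 60 mm), then the turn, a rotation vector about the tool's x, y, z in units of 8 degrees (1.0 is 8 degrees), then the opening in per cent of the stroke, from 0 (shut) to 100 (fully open). In form: [[[dx, dy, dz], [rx, ry, rz], grip], ...]. A call has 1 to 10 rows; each row is the pose to reach, as a shift and turn from the pose commanded when the call began, along the tool's axes at that moment; what a row does not reach only later rows make up. A row lasts 1/8 s, in which the tool goes at most 62.5 mm and 10.7 degrees, less where a joint would pass 70% of its speed; a pose out of reach is approached as far as the arm can. A call with a gripper value outside its range is refused whole. The fingers move at their own pace and stop on an object; the grip force is fixed at half the most. Time passes only in rows, so rows that repeat a pose let the fingers close. It gives the time, the measured TCP pose, the force and the opening at its end, in the units of the state.
- monitor.get_obs(): the state, without advancing time (a new reading comes with each control period).
- viewer.camera(name): name is "side" or "top" or "wrist"; returns the picture (384x512x3 uint8, blue, green, red); there is no depth.
- viewer.calibration(name): a dict with "fovy" (degrees; the focal length in pixels is half the picture's height over the tangent of half this angle, whatever the lens; pixels are square), "cx", "cy" (the principal point, pixels), "extrinsics" (4x4, takes a point from camera to world coordinates). Camera axes: x right, y down, z forward; pixel columns grow to the right and rows downward; lengths in m; the calibration is good to about 2 mm. A picture is of the moment at which its call begins: read the wrist's pose just before it. calibration takes no time and is no camera call; for the wrist camera it gives the pose at the moment of the call.
- workorder.hand_in(): hands the job in, once; it reports no verdict.
Trained networks look in the newest picture that a camera, given by its name, has taken for a name from the list of things; names that differ only in an ending like _2 or _b are one class to them, and where a whole thing is asked for, a point or a joint stands for the part that bears it (a point fixed in the world has none). Each returns a list of dicts, best first, with "score" (0 to 1); they miss things now and then, are a little off and sometimes report something else, mostly with a low value. They report only what shows in the picture. A call takes as long as a camera call. They do not tell look-alikes from the thing itself.
- spotter.search_frame(camera, name): "centre" ([column, row] as shares, 0 to 1, of the picture: columns of its width, rows of its height, amid what is visible of it).
- spotter.outline_of(camera, name): "region" (384x512 bool, what is visible of it) and "centre" ([column, row] as shares, 0 to 1, of the picture: columns of its width, rows of its height, amid what is visible of it).
The state is a dict: "time_s": time; "q": joint angles; "dq": joint speeds; "joint_efforts": joint torques, N m; "eef_pos": TCP position; "eef_rot": TCP orientation; "wrist_force": force on the tool from outside, world axes, zero at the start; "torque": the same for the moment, N m; "opening": opening from 0.0 (shut) to 1.0 (fully open).
Only numpy, scipy, OpenCV 4.12 (cv2) and the standard library are available. Lean on these libraries where they do the work, as an engineer would, in place of code of your own. Each camera call takes 0.05 s, during which the arm holds its last target. There are 200 camera calls.

### The job

Weigh down the freshly pasted bamboo picture while it dries: with the fingertips push over the two tall wooden paperweight bars that stand on end on its mounting board, so that the one at the near corner topples away from you and lies flat along the side border it stands on, and the one at the far corner topples towards the middle and lies flat along the far border, both on the bare border and off the picture. Tip them where they stand: do not pick up, carry or drag them away, and leave the seal, jar, dish and everything else on the table in place.

Things in the scene. Friction and masses are not known exactly. Their poses are not given: they have to be found in the camera images.
- board: The stiff mounting board of a freshly pasted bamboo painting, fixed to the table: 270 (x) x 340 (y) x 4 mm thick. Origin: the centre of its underside, on the table (its top is 4 mm up); x points roughly away from the robot, y to the left. The picture in its middle measures 130 x 200 mm; the bare brown border around it is 70 mm wide all round.
- bar_near: Dark wooden bar, 30 x 30 x 120 mm, about 0.25 kg, loose, upright on the board at the start. Origin: centre of its foot face; own z along the bar, x and y square to its sides (within 0.08 rad of the board's). Stands at the near left or near right corner: board frame x -0.09, y +0.135 or -0.135 (that border's middle line). Topples once leant 14 degrees.
- bar_near_top (a point): Centre of the other end face of the near bar (upper at the start), 120 mm from its foot. Pushed in its upper half the bar tips without sliding.
- bar_far: Dark wooden bar, 30 x 30 x 120 mm, about 0.25 kg, loose, upright on the board at the start. Origin: centre of its foot face; own z along the bar, x and y square to its sides (within 0.08 rad of the board's). Stands at the far left or far right corner: board frame x 0.10 (the far border's middle line), y +0.125 or -0.125. Topples once leant 14 degrees.
- bar_far_top (a point): Centre of the other end face of the far bar (upper at the start), 120 mm from its foot. Pushed in its upper half the bar tips without sliding.
- seal: Stone seal, 28 x 28 mm foot, 68 mm tall with a round knob, on the other far corner of the board. Origin under its centre. Leave it.
- jar: Small amber paste jar, 40 mm across, 60 mm tall, on the other near corner of the board. Origin under its centre. Leave it.
- dish: Small blue dish, 56 mm across, 22 mm tall, at the middle of the near border. Origin under its centre. Leave it.
- brush_pot: Wooden brush pot, 80 mm across, 110 mm tall, brushes up to 210 mm, on the table to the left of the board. Origin under its centre. Leave it.
- inkstone: Black inkstone, 130 x 90 x 26 mm, on the table to the right of the board. Origin under its centre. Leave it.
- ink_bottle: Black ink bottle, 54 mm across, 130 mm tall, on the table to the right of the board. Origin under its centre. Leave it.
- bird: Carved wooden bird, 64 mm across, 105 mm tall, on the table to the left of the board. Origin under its centre. Leave it.
Not all that is in view belongs to the job. Leave any pink, purple or white look-alike of the bar_far alone.

How it is judged:
By the outcome, as a careful person would: the job done as asked, in the order asked, and still so for the second after the job is handed in, with the robot touching nothing.
It also fails if it takes over 48 s, if anything falls off the work surface, if the arm or the gripper's body presses on something with over 40 N, if the wrist force passes 120 N, or if a joint passes its speed limit or range.

## Working session

There is one attempt and no reset: what is moved stays moved. The work goes in short steps, Python scripts to look and compute and a tool call to move; the robot and the scene stay as the last step left them, time stands still between calls to the robot, and variables do not carry over. Pictures are saved under pics/ and viewed, about 8 in all and at most 12, crops included, and the job is handed in when it is done.

Besides the shell and the picture viewer there is one more tool, called after "Request:" by a JSON object that holds its "name" and its "arguments", one argument or row to a line. move_arm: Moves the arm, as the interface text tells. Its arguments: {"type":"object","properties":{"motion":{"type":"array","items":{"type":"array"}}},"required":["motion"]}

```bash
mkdir -p pics
cat > h.py <<'E'
import numpy as np, cv2
from bench import monitor, viewer, workorder, spotter
def ray(cam,px):
    c=viewer.calibration(cam); f=192/np.tan(np.radians(c['fovy'])/2); T=np.array(c['extrinsics'])
    d=T[:3,:3]@np.array([(px[0]-c['cx'])/f,(px[1]-c['cy'])/f,1]); return T[:3,3],d
def onz(cam,px,z):
    o,d=ray(cam,px); return o+d*(z-o[2])/d[2]
def proj(cam,p):
    c=viewer.calibration(cam); f=192/np.tan(np.radians(c['fovy'])/2); T=np.array(c['extrinsics'])
    q=T[:3,:3].T@(np.array(p)-T[:3,3]); return np.array([c['cx']+f*q[0]/q[2],c['cy']+f*q[1]/q[2]])
E
python3 - <<'E'
from h import *
np.set_printoptions(precision=3,suppress=True)
for c in ['top','side']:
    im=viewer.camera(c); cv2.imwrite(f'pics/{c}0.png',im)
    print(c,np.array(viewer.calibration(c)['extrinsics'])[:3])
    for n in ['board','bar_near','bar_far','bar_near_top','bar_far_top','seal','jar','dish']:
        for r in spotter.search_frame(c,n)[:3]:
            px=np.array(r['centre'])*[512,384]; print(c,n,round(r['score'],2),px,onz(c,px,.124 if 'top' in n else .06 if 'bar' in n else .004)[:2])
print(monitor.get_obs())
E
```

```text
top [[ 0.015 -0.982  0.189  0.351]
 [-1.    -0.015  0.001  0.003]
 [ 0.002 -0.189 -0.982  1.411]]
top board 0.94 [238.592 207.014] [0.568 0.042]
top bar_near 0.49 [196.915 240.307] [0.46  0.158]
top bar_near 0.23 [395.776 249.101] [ 0.444 -0.412]
top bar_far 0.79 [333.414 171.302] [ 0.67  -0.237]
top bar_far 0.63 [289.792 132.019] [ 0.789 -0.109]
top bar_far 0.54 [281.702 161.395] [ 0.698 -0.085]
top bar_near_top 0.71 [195.482 238.81 ] [0.459 0.155]
top bar_far_top 0.81 [293.376 134.707] [ 0.76  -0.114]
top bar_far_top 0.61 [336.794 168.614] [ 0.663 -0.236]
top bar_far_top 0.56 [280.32  163.085] [ 0.676 -0.076]
top seal 0.49 [198.707 177.101] [0.658 0.166]
top jar 0.72 [290.509 230.592] [ 0.498 -0.115]
top jar 0.24 [198.195 173.606] [0.669 0.168]
top jar 0.21 [ 92.211 216.307] [0.533 0.483]
top dish 0.67 [247.194 235.315] [0.482 0.015]
top dish 0.59 [291.021 232.819] [ 0.492 -0.117]
side [[ 0.904 -0.257  0.342  0.248]
 [-0.428 -0.517  0.742 -0.753]
 [-0.014 -0.816 -0.577  0.674]]
side board 0.76 [247.501 207.283] [0.575 0.005]
side bar_near 0.71 [193.28 171.11] [0.472 0.174]
side bar
[... 391 characters left out ...]
331.776 193.613] [ 0.726 -0.174]
side seal 0.7 [248.576 167.002] [0.667 0.199]
side seal 0.63 [190.208 170.112] [0.485 0.269]
side jar 0.83 [237.619 235.008] [ 0.504 -0.089]
side dish 0.71 [214.016 131.712] [0.652 0.494]
side dish 0.63 [213.606 208.896] [0.485 0.042]
{'time_s': 0.9, 'q': array([ 0.971,  0.181,  1.607, -0.   ,  1.354, -0.206]), 'dq': array([-0.001,  0.002,  0.   , -0.   , -0.001, -0.   ]), 'joint_efforts': array([  0.001, -44.482, -35.169,  -0.   ,   0.   ,  -0.   ]), 'eef_pos': array([0.221, 0.531, 0.239]), 'eef_rot': array([-0.   ,  0.196,  0.981, -0.   ]), 'wrist_force': array([ 0.695, -0.1  ,  0.195]), 'torque': array([0.012, 0.006, 0.03 ]), 'opening': 1.0008880437839862}
```

View pics/top0.png

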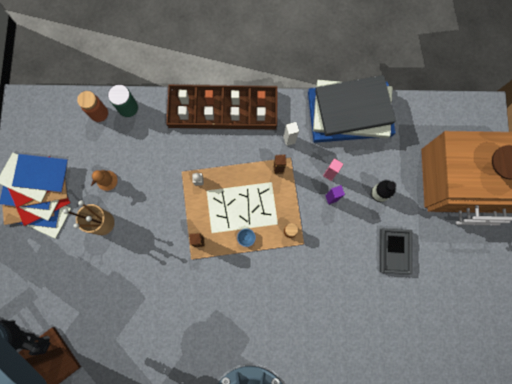

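View pics/side0.png

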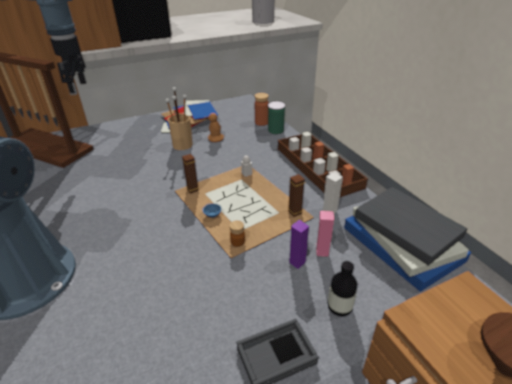

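The dark bars are bar_near at top (196,240), side (190,173), at the near left corner, and bar_far at top (280,163), side (296,194), at the far right corner. The purple (335,195), pink (333,170) and white (291,132) look-alikes stand off the board. I'll confirm this in a crop and fit the board.

```bash
cat > m.py <<'E'
from h import *
from scipy.optimize import least_squares
np.set_printoptions(precision=3,suppress=True)
for c in ['top','side']: viewer.camera(c)
im=viewer.camera('top'); cv2.imwrite('pics/crop.png',cv2.resize(im[120:280,160:350],None,fx=4,fy=4,interpolation=cv2.INTER_CUBIC)[:600,:800])
r=spotter.outline_of('top','board')[0]['region']
pts=np.argwhere(r)[:,::-1]
w=np.array([onz('top',p,.004)[:2] for p in pts])
cv=cv2.minAreaRect((w*1000).astype(np.float32)); print('board',cv)
cor=cv2.boxPoints(cv)/1000
print(cor)
# bars: fit mask with projected box hull, foot xy + yaw, using both cameras
def hull(cam,p):
    x,y,yaw=p; R=np.array([[np.cos(yaw),-np.sin(yaw)],[np.sin(yaw),np.cos(yaw)]])
    P=[np.r_[[x,y]+R@[a,b],z] for a in(-.015,.015) for b in(-.015,.015) for z in(.004,.124)]
    return np.array([proj(cam,q) for q in P])
masks={}
for n,g in(('bar_near',(.445,.15)),('bar_far',(.675,-.075))):
    tot=[]
    for cam in('top','side'):
        t=proj(cam,[*g,.06]); best=None
        L=spotter.outline_of(cam,n)
        L=[q for q in L if np.linalg.norm(np.array(q['centre'])*[512,384]-t)<16]
        if L: tot.append((cam,L[0]['region'],L[0]['score']))
    print(n,[(a,c,int(b.sum())) for a,b,c in tot])
    def res(p):
        e=[]
        for cam,m,_ in tot:
            h=hull(cam,[p[0],p[1],-.0]); ys,xs=np.nonzero(m)
            e+=[h[:,0].min()-xs.min(),h[:,0].max()-xs.max()-1,h[:,1].min()-ys.min(),h[:,1].max()-ys.max()-1]
        return e
    s=least_squares(res,g); print(s.x,np.array(s.fun))
E
python3 m.py
```

```text
Traceback (most recent call last):
  File "m.py", line 8, in <module>
    w=np.array([onz('top',p,.004)[:2] for p in pts])
                ~~~^^^^^^^^^^^^^^
  File "h.py", line 7, in onz
    o,d=ray(cam,px); return o+d*(z-o[2])/d[2]
        ~~~^^^^^^^^
  File "h.py", line 4, in ray
    c=viewer.calibration(cam); f=192/np.tan(np.radians(c['fovy'])/2); T=np.array(c['extrinsics'])
ValueError: time passes only in moves, steps and waits
```

View pics/crop.png

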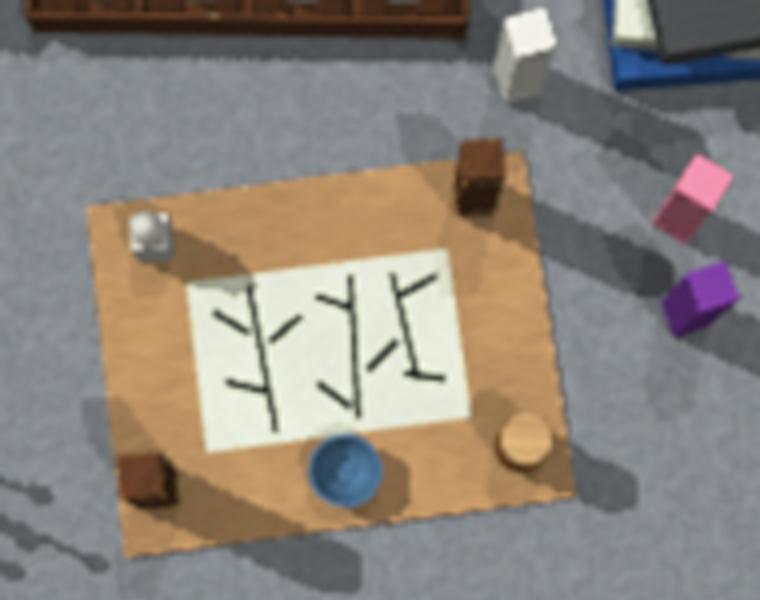

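The crop confirms it: the two dark wooden bars stand on the board, near left at crop (147,480) and far right at crop (480,176). The jar (525,440), dish (346,470) and seal (150,233) are clear. The script failed on repeated calibration calls, so I'll cache the calibration.

```bash
sed -i '2a import functools\n@functools.lru_cache\ndef cal(c): return viewer.calibration(c)' h.py; sed -i 's/c=viewer.calibration(cam)/c=cal(cam)/' h.py
cat >> m.py <<'E'
C=[onz('top',(160+a/4,120+b/4),.004)[:2] for a,b in((88,207),(523,152),(575,495),(125,557))]
C=np.array(C); fl,fr,nr,nl=C; print(C,C.mean(0),'sizes',np.linalg.norm(fl-fr),np.linalg.norm(nl-nr),np.linalg.norm(fl-nl),np.linalg.norm(fr-nr))
x=(fl-nl)/2+(fr-nr)/2; y=(fl-fr)/2+(nl-nr)/2
yaw=(np.arctan2(x[1],x[0])+np.arctan2(-y[0],y[1]))/2; print('yaw',yaw)
R=np.array([[np.cos(yaw),-np.sin(yaw)],[np.sin(yaw),np.cos(yaw)]])
for p in((-.09,.135),(.1,-.125)): print('expected bar',C.mean(0)+R@p)
for nm,a,b in(('near_top',144,468),('far_top',481,162)): print(nm,onz('top',(160+a/4,120+b/4),.124))
E
python3 m.py
```

```text
board ((568.2737426757812, 31.319427490234375), (275.54779052734375, 345.5777893066406), 8.030341148376465)
[[ 0.408  0.183]
 [ 0.456 -0.159]
 [ 0.729 -0.121]
 [ 0.681  0.222]]
bar_near [('top', 0.51, 191), ('side', 0.59, 508)]
[0.46  0.155] [-0.141  0.343 -0.019  0.154  0.398 -0.388 -0.626  0.199]
bar_far [('top', 0.64, 224), ('side', 0.87, 578)]
[ 0.688 -0.079] [-0.296 -0.577 -0.116 -0.214 -0.223  0.302 -0.31   1.595]
[[ 0.674  0.218]
 [ 0.723 -0.116]
 [ 0.46  -0.155]
 [ 0.409  0.179]] [0.566 0.032] sizes 0.3378181039823877 0.33789740914044164 0.2685529210708018 0.2664302926790816
yaw 0.14633165564586176
expected bar [0.458 0.152]
expected bar [ 0.684 -0.077]
near_top [0.464 0.154 0.124]
far_top [ 0.684 -0.076  0.124]
```

Both measurements agree: board centre (0.568, 0.031) with yaw 0.14, near bar (0.460, 0.154), far bar (0.685, -0.077). I'll go above the space behind the near bar with the fingers shut and square to the board.

Request:
{"name": "move_arm", "arguments": {
  "motion": [
    [[-1.0,-0.9,0],[0,0,-1.0],0],
    [[-2.0,-1.8,0],[0,0,-2.0],0],
    [[-3.0,-2.75,0],[0,0,-3.0],0],
    [[-4.0,-3.7,0],[0,0,-3.8],0],
    [[-4.8,-4.4,0],[0,0,-3.8],0],
    [[-5.23,-4.8,0],[0,0,-3.8],0],
    [[-5.23,-4.8,0],[0,0,-3.8],0],
    [[-5.23,-4.8,0],[0,0,-3.8],0],
    [[-5.23,-4.8,0],[0,0,-3.8],0],
    [[-5.23,-4.8,0],[0,0,-3.8],0]
  ]
}}

```text
time_s: 2.75
eef_pos: [0.3993, 0.1458, 0.2392]
eef_rot: [-0.0, -0.069, 0.998, 0.0]
wrist_force: [-0.5, 0.3, -0.5]
opening: 0.004
```

Run:
```python
from h import *
from scipy.spatial.transform import Rotation as Ro
np.set_printoptions(precision=3,suppress=True)
o=monitor.get_obs(); print(o['time_s'],o['eef_pos'],Ro.from_quat(np.array(o['eef_rot'])[[1,2,3,0]]).as_matrix(),o['opening'])
cal('wrist'); im=viewer.camera('wrist'); cv2.imwrite('pics/w1.png',im)
for p in[(.46,.154,.124),(.46,.154,.004),(.685,-.077,.124)]: print(proj('wrist',p))
```

```text
2.75 [0.399 0.146 0.239] [[-0.99  -0.138 -0.   ]
 [-0.138  0.99   0.   ]
 [ 0.     0.    -1.   ]] 0.0044806665279170255
[259.796 249.082]
[259.696 210.515]
[ 42.319 394.878]
```

View pics/w1.png

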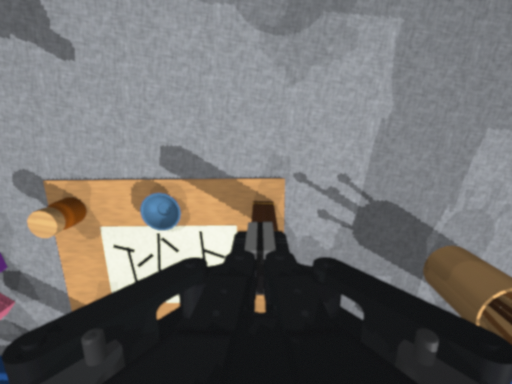

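The wrist view shows the near bar at (263,212), straight ahead of the shut fingers and about 3 mm further left than estimated. The board edge is square to the tool. I'll descend behind the bar, then push slowly.

Request:
{"name": "move_arm", "arguments": {
  "motion": [
    [[0,0.04,0.8],[0,0,0],0],
    [[0,0.04,1.6],[0,0,0],0],
    [[0,0.04,2.2],[0,0,0],0],
    [[0,0.04,2.2],[0,0,0],0],
    [[-0.2,0.04,2.2],[0,0,0],0],
    [[-0.35,0.04,2.2],[0,0,0],0],
    [[-0.45,0.04,2.2],[0,0,0],0],
    [[-0.55,0.04,2.2],[0,0,0],0],
    [[-0.65,0.04,2.2],[0,0,0],0]
  ]
}}

```text
time_s: 3.92
eef_pos: [0.4386, 0.1523, 0.1074]
eef_rot: [-0.0, -0.068, 0.998, -0.0]
wrist_force: [0.1, -0.8, 0.2]
opening: -0.001
```

Request:
{"name": "move_arm", "arguments": {
  "motion": [
    [[-0.1,0,0],[0,0,0],0],
    [[-0.2,0,0],[0,0,0],0],
    [[-0.3,0,0],[0,0,0],0],
    [[-0.4,0,0],[0,0,0],0],
    [[-0.5,0,0],[0,0,0],0],
    [[-0.6,0,0],[0,0,0],0],
    [[-0.7,0,0],[0,0,0],0]
  ]
}}

```text
time_s: 4.8
eef_pos: [0.4802, 0.1582, 0.1073]
eef_rot: [-0.0, -0.068, 0.998, 0.0]
wrist_force: [0.1, 0.9, 0.3]
opening: -0.001
```

Run:
```python
from h import *
im=viewer.camera('side'); im2=viewer.camera('top')
a=cv2.resize(im[130:260,150:350],(400,260)); b=cv2.resize(im2[130:270,170:320],(400,373))
cv2.imwrite('pics/s2.png',np.vstack([a,b])[:600])
print(monitor.get_obs()['eef_pos'])
```

```text
[0.48052584 0.15808102 0.1074004 ]
```

View pics/s2.png

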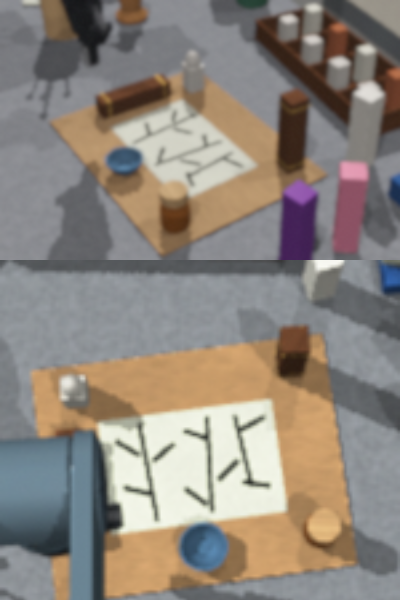

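In the side view (crop, upper half) the near bar lies flat along the left border at (133,95), with the dish, jar and seal undisturbed. Next I'll rise and go over to the outer side of the far bar.

Request:
{"name": "move_arm", "arguments": {
  "motion": [
    [[0,0,-0.9],[0,0,0],0],
    [[0,0,-1.8],[0,0,0],0],
    [[0,-0.2,-2.2],[0,0,0],0],
    [[-0.6,-1.2,-2.2],[0,0,0],0],
    [[-1.1,-2.1,-2.2],[0,0,0],0],
    [[-1.6,-3.0,-2.2],[0,0,0],0],
    [[-2.1,-3.9,-2.2],[0,0,0],0],
    [[-2.5,-4.8,-2.2],[0,0,0],0],
    [[-2.84,-5.42,-2.2],[0,0,0],0],
    [[-2.84,-5.42,-2.2],[0,0,0],0]
  ]
}}

```text
time_s: 6.15
eef_pos: [0.6934, -0.1441, 0.2378]
eef_rot: [-0.001, -0.067, 0.998, 0.0]
wrist_force: [-0.8, 1.1, 0.5]
opening: -0.003
```

Run:
```python
from h import *
np.set_printoptions(precision=3,suppress=True)
print(monitor.get_obs()['eef_pos'])
cal('wrist'); im=viewer.camera('wrist'); cv2.imwrite('pics/w3.png',im)
for p in[(.685,-.077,.124),(.685,-.077,.004)]: print(proj('wrist',p))
```

```text
[ 0.693 -0.144  0.238]
[331.215 191.633]
[308.899 169.277]
```

View pics/w3.png

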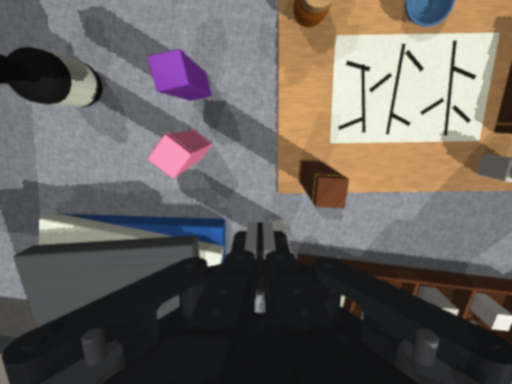

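The far bar's top face is at (331,190), as predicted, and it sits in line with the tool. Pink and purple are clear of the path. Now descend and push towards the middle.

Request:
{"name": "move_arm", "arguments": {
  "motion": [
    [[-0.02,0,0.8],[0,0,0],0],
    [[-0.02,0,1.6],[0,0,0],0],
    [[-0.02,0,2.2],[0,0,0],0],
    [[-0.02,0,2.2],[0,0,0],0],
    [[-0.02,0.2,2.2],[0,0,0],0],
    [[-0.02,0.35,2.2],[0,0,0],0],
    [[-0.02,0.45,2.2],[0,0,0],0],
    [[-0.02,0.55,2.2],[0,0,0],0],
    [[-0.02,0.65,2.2],[0,0,0],0],
    [[-0.02,0.75,2.2],[0,0,0],0]
  ]
}}

```text
time_s: 7.45
eef_pos: [0.688, -0.0959, 0.1073]
eef_rot: [0.0, -0.068, 0.998, -0.0]
wrist_force: [0.5, -0.3, 0.0]
opening: -0.001
```

Request:
{"name": "move_arm", "arguments": {
  "motion": [
    [[0,0.1,0],[0,0,0],0],
    [[0,0.2,0],[0,0,0],0],
    [[0,0.3,0],[0,0,0],0],
    [[0,0.4,0],[0,0,0],0],
    [[0,0.5,0],[0,0,0],0],
    [[0,0.6,0],[0,0,0],0],
    [[0,0.6,0],[0,0,0],0]
  ]
}}

```text
time_s: 8.32
eef_pos: [0.6831, -0.0599, 0.1073]
eef_rot: [-0.0, -0.069, 0.998, 0.0]
wrist_force: [-0.8, 0.2, -0.3]
opening: 0.0
```

Request:
{"name": "move_arm", "arguments": {
  "motion": [
    [[0,0,-0.9],[0,0,0],0],
    [[0,0,-1.8],[0,0,0],0],
    [[0.8,-0.6,-2.4],[0,0,0],0],
    [[1.6,-1.2,-2.4],[0,0,0],0],
    [[2.4,-1.8,-2.4],[0,0,0],0],
    [[3.2,-2.4,-2.4],[0,0,0],0],
    [[4.0,-3.0,-2.4],[0,0,0],0],
    [[4.6,-3.6,-2.4],[0,0,0],0],
    [[5.0,-4.0,-2.4],[0,0,0],0],
    [[5.0,-4.0,-2.4],[0,0,0],0]
  ]
}}

```text
time_s: 9.57
eef_pos: [0.4172, -0.3412, 0.2515]
eef_rot: [-0.0, -0.066, 0.998, -0.0]
wrist_force: [0.3, 0.9, -0.0]
opening: -0.001
```

Run:
```python
from h import *
im=viewer.camera('side'); im2=viewer.camera('top')
a=cv2.resize(im[130:260,150:350],(400,260)); b=cv2.resize(im2[120:280,160:350],None,fx=4,fy=4,interpolation=2)[:600]
cv2.imwrite('pics/s4.png',a); cv2.imwrite('pics/t4.png',b)
print(monitor.get_obs()['eef_pos'],monitor.get_obs()['time_s'])
```

```text
[ 0.41857131 -0.33923339  0.25138993] 9.675
```

View pics/s4.png

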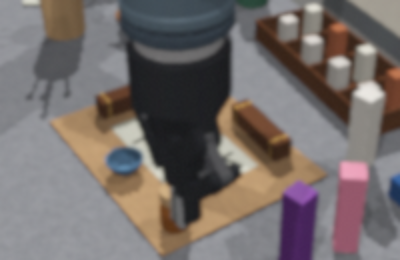

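View pics/t4.png

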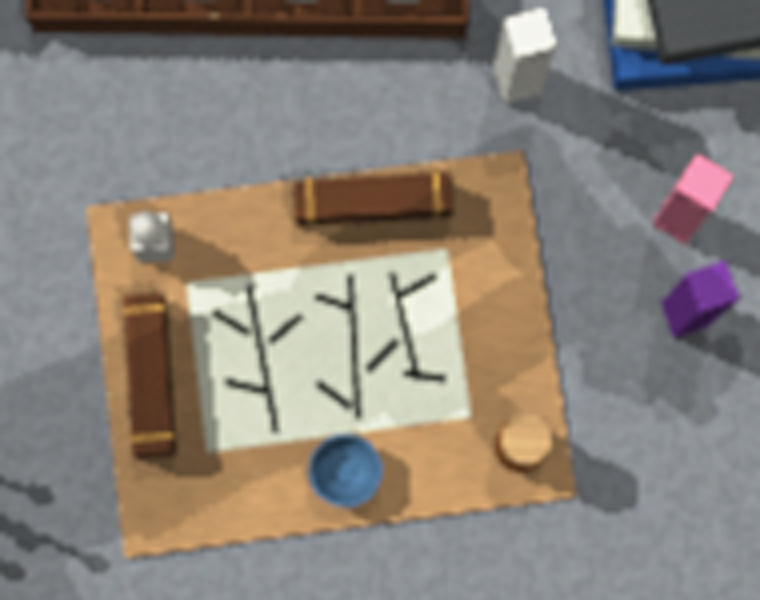

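The top view shows both bars lying flat on bare border, the near bar at (150,375) and the far bar at (373,197). Both are off the picture, and the seal (150,233), jar (525,440) and dish (346,470) are unmoved. The arm is clear, so I'm handing in.

```bash
python3 -c "
from bench import workorder; print(workorder.hand_in())"
```

```text
the job is handed in; nothing more can be done
None
```

I pushed over both paperweight bars with the shut fingertips, and the job is handed in, at about 10 s on the robot's clock. The near-left bar went first and toppled away from the robot, along the left border. The far-right bar then toppled towards the middle, along the far border.

**Last checks:** The final top picture shows both bars flat on the bare border and off the picture. The seal, jar, dish and the coloured look-alikes appear unmoved. The wrist force stayed around 1 N in every reading between moves, and the arm was raised clear of everything when I handed in.

**Limits and problems:**
- In the last side view the gripper hid part of the board, so the final check rests mainly on the top view. That crop does not show the inkstone, ink bottle, brush pot or bird, though the arm passed well clear of them.
- One measuring script failed on repeated calibration calls; I fixed it by caching the calibration.

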